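Walk the wax mould round to its backstop

TASK

Push the heavy cast wax mould round with the fingertips, at one corner and then another as it needs, sliding it along the desk in gentle pushes until its red side lies flush against the front of the aluminium backstop, with neither end sticking out past the backstop. Never lift or tip the mould, leave the cups and the tin alone, and end with the hand clear.

Things in the scene. Friction and masses are not known exactly. Their poses are not given: they have to be found in the camera images.
- mould: Loose silver-grey cast metal wax mould, a flat block 90 mm (its x) by 120 mm (its y) by 35 mm high, about 0.7 to 1.0 kg, with six round cavities 30 mm wide and 12 mm deep in its top. Origin: centre of its underside, on the desk. Its +x side (one of the two 120 mm long sides) is the red side, painted red, with a red stripe along the top edge; z is up. It slides with ordinary friction and stays where it is left.
- red_end_a (a point): Point on the red side of the mould, at its +y end, half-way up (17.5 mm above the underside); mould frame (45, 60, 17.5) mm.
- red_end_b (a point): Point on the red side of the mould, at its -y end, half-way up; mould frame (45, -60, 17.5) mm.
- fence: Fixed aluminium angle, the backstop, 220 mm long (its y), 30 mm high, standing on the desk beyond the mould. Origin: middle of the lower edge of its front face (the flat face that looks back towards the robot). Its x axis points from the front face away behind it, y runs along the face, z is up; its foot reaches 40 mm behind the front face.
- pink_cup: Bystander: loose pink cup, 56 mm wide at the rim, 40 mm high; origin at the centre of its underside.
- blue_cup: Bystander: loose blue cup, 56 mm wide at the rim, 40 mm high; origin at the centre of its underside.
- tin: Bystander: loose brass-coloured open tin, 56 mm wide at the rim, 40 mm high; origin at the centre of its underside.
There are look-alikes about, which are no part of the job. Of the things shaped like the fence, the aluminium one is meant.

How it is judged:
By the outcome, as a careful person would: the job done as asked, in the order asked, and still so for the second after the job is handed in, with the robot touching nothing.
It also fails if it takes over 72 s, if anything falls off the work surface, if the arm or the gripper's body presses on something with over 40 N, if the wrist force passes 120 N, or if a joint passes its speed limit or range.

ROBOT

A 6-joint arm with a two-finger parallel gripper is mounted at the origin on the work surface. World frame = base frame: x ahead of the robot, y to its left, z up, the work surface at z = 0. Lengths are in m, angles in rad, forces in N, time in s.
With the tool pointing down it reaches from about 0.375 to 0.925 m from the base axis. Payload 5.7 kg.
Tool frame: the origin (TCP) lies midway between the tips of the shut fingers; the grasp point (between the pads) lies 19 mm behind it (bot.tcp_to_grasp is the distance from the TCP to the grasp point, in m); z points along the fingers, y is the line along which they close (so a half turn about z gives the same grasp; the last joint's range is limited). The gripper opens to 85 mm and grips with 20 to 120 N. Pads are 22 mm wide; open, the fingers measure 114 mm over their backs; the gripper's body (76 mm by 85 mm) begins 54 mm behind the grasp point. The pads swing forward as they close: fully open they stand 13 mm farther back than shut.
Start: joints at [-1.459, 0.359, 1.51, -0, 1.272, -0.115], TCP at [0.135, -0.585, 0.231] pointing down, gripper open.
Joint ranges: [-2.97, 2.97], [-1.01, 2.36], [0.21, 2.38], [-0.96, 4.11], [0.2, 2.71], [-2.98, 2.98]. Speed limits (rad/s): [2.39, 2.39, 3.14, 3.14, 3.14, 3.14].

INTERFACE

Orientations are given as a unit quaternion [x, y, z, w].
In Python, from station import bot gives the robot as it stands. The module is installed in compiled form; this text tells all that it offers.
- The arm moves only by the tool send_rows, never from a script. Its argument "commands" is a list of rows, each a list of 3 entries, a list of its own where there are three numbers: the gripper command: -1 is shut, 1 is fully open, values between are in proportion, then the shift along the world's x, y, z normalised to -1 to 1, where 1 is 150 mm, then the turn about the world's z normalised to -1 to 1, where 1 is 120 degrees. In form: [[jaw, [tx, ty, tz], spin], ...]. A call has 1 to 12 rows; each row is the pose to reach, as a shift and turn from the pose commanded when the call began; what a row does not reach only later rows make up. A row lasts 1/12 s, in which the tool goes at most 41.7 mm and 7.16 degrees, less where a joint would pass 70% of its speed; a pose out of reach is approached as far as the arm can. A call with a number of a shift or a turn outside -1 to 1 is refused whole. A call with a gripper value outside its range is refused whole. The fingers move at their own pace and stop on an object; "newtons" is the grip in N (left out, the last holds). Time passes only in rows, so rows that repeat a pose let the fingers close. It gives the time, the measured TCP pose, the force, the opening and the grip force at its end, in the units of the state.
- bot.observe(): the state, without advancing time (a new reading comes with each control period).
- bot.get_image(name): name is "side" or "top"; returns (picture, depth): 480x640x3 uint8, blue, green, red; 480x640 float32, m along the optical axis (not along the pixel's ray), 0 where there is no reading.
- bot.calibration(name): a dict with "fx", "fy", "cx", "cy" (pixels), "R" (3x3) and "t" (3): a world point X has camera coordinates R X + t. Camera axes: x right, y down, z forward; pixel columns grow to the right and rows downward; lengths in m; the calibration is good to about 2 mm. A picture is of the moment at which its call begins. calibration takes no time and is no camera call.
- bot.finish_job(): hands the job in; it is judged then, once.
The state is a dict: "time_s": time; "joints": joint angles; "qd": joint speeds; "joint_torque": joint torques, N m; "tool_pos": TCP position; "orientation": TCP orientation; "ft_force": force on the tool from outside, world axes, zero at the start; "ft_torque": the same for the moment, N m; "gripper_width": opening from 0.0 (shut) to 1.0 (fully open); "grip_force": force on a finger pad.
Only numpy, scipy, OpenCV 4.12 (cv2) and the standard library are available. Lean on these libraries where they do the work, as an engineer would, in place of code of your own. Each camera call takes 0.05 s, during which the arm holds its last target. There are 200 camera calls.

## Working session

There is one attempt and no reset: what is moved stays moved. The work goes in short steps, Python scripts to look and compute and a tool call to move; the robot and the scene stay as the last step left them, time stands still between calls to the robot, and variables do not carry over. Pictures are saved under pics/ and viewed, at most 10 in all, crops included, and the job is handed in when it is done.

Besides the shell and the picture viewer there is one more tool, called as name(argument=value, ...) on one line, values as JSON. send_rows: Moves the arm, as the interface text tells. Scaled input: -1 to 1 covers 150 mm each way for a shift and 120 degrees each way for a turn. Its arguments: {"type":"object","properties":{"commands":{"type":"array","items":{"type":"array"}},"newtons":{"type":"number"}},"required":["commands"]}

```bash
mkdir -p pics; cat > h.py <<'E'
import numpy as np, cv2
from station import bot
def world(name,uv,depth=None,z=None):
    c=bot.calibration(name);R=np.array(c["R"]);t=np.array(c["t"])
    out=[]
    for u,v in uv:
        r=np.array([(u-c["cx"])/c["fx"],(v-c["cy"])/c["fy"],1.])
        if z is not None:
            o=-R.T@t; d=R.T@r; out.append(o+d*(z-o[2])/d[2])
        else: out.append(R.T@(r*depth[int(v),int(u)]-t))
    return np.array(out)
E
python3 - <<'E'
from h import *
for n in("top","side"):
    p,d=bot.get_image(n);cv2.imwrite(f"pics/{n}0.png",p);np.save(n+"d.npy",d)
c=bot.calibration("top");print(c)
E
```

```text
{'fx': 434.35232360725246, 'fy': 434.35232360725246, 'cx': 317.1505565693145, 'cy': 241.9472458490617, 'R': array([[ 4.17767552e-03, -9.99745412e-01, -2.21733535e-02],
       [-9.84638512e-01, -2.41981145e-04, -1.74605103e-01],
       [ 1.74555285e-01,  2.25621813e-02, -9.84388846e-01]]), 't': array([8.37507641e-05, 5.55491159e-01, 8.43556181e-01])}
```

View pics/top0.png

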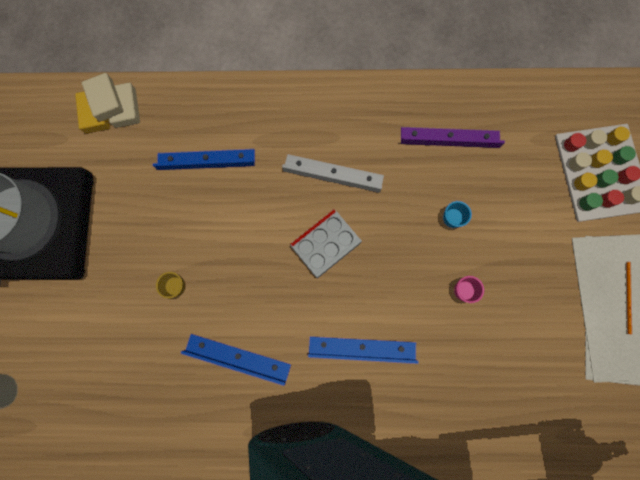

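View pics/side0.png

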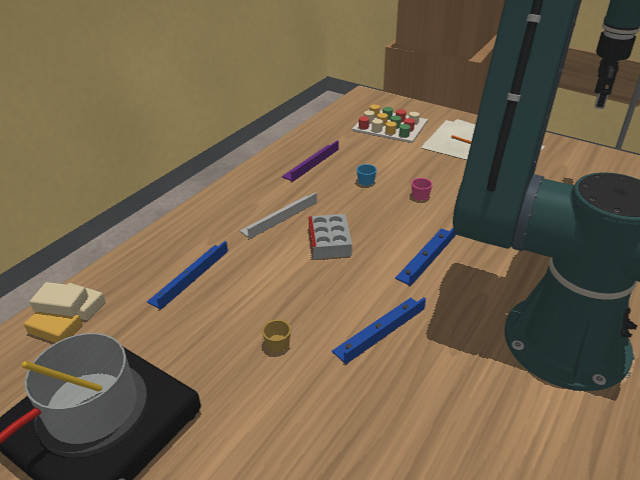

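Fence-shaped things in the top view: blue (205,159), blue (238,359), blue (362,349), purple (452,137) and bare silver (333,172). The silver one is the aluminium backstop. The mould is at (326,243) with its red edge from about (292,246) to (334,212). I'll confirm both in one enlarged crop.

```bash
python3 - <<'E'
from h import *
p=cv2.imread("pics/top0.png")[140:290,270:470]
cv2.imwrite("pics/c0.png",cv2.resize(p,None,fx=4,fy=4,interpolation=cv2.INTER_CUBIC))
E
```

```text
(no output)
```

View pics/c0.png

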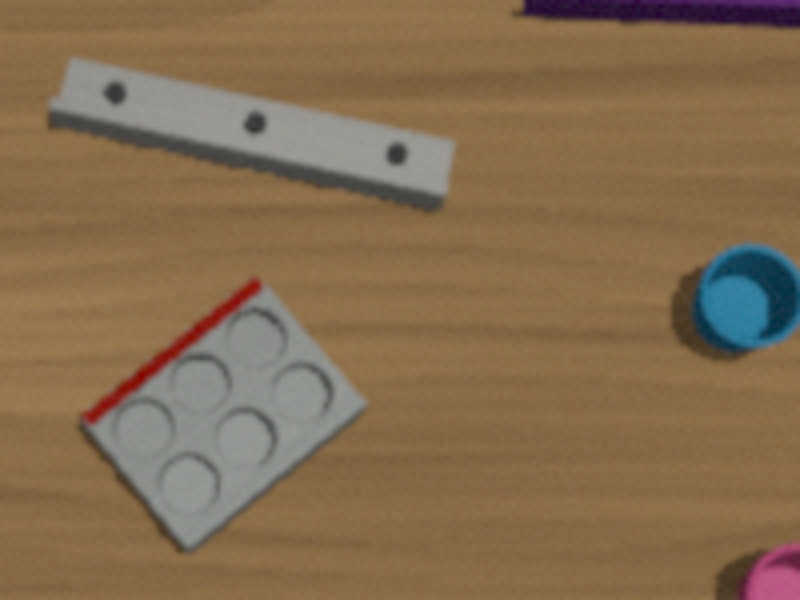

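The silver angle is at crop (50,110) to (445,195), its dark front face towards the robot. The mould's top corners are at crop (82,420) and (258,282) on the red edge, plus (367,405) and (187,545).

```bash
cat >> h.py <<'E'
def crop(uv,o=(270,140),s=4): return [( (u+.5)/s-.5+o[0],(v+.5)/s-.5+o[1]) for u,v in uv]
def rep(f,m):
    f=f[:,:2];m=m[:,:2]
    y=f[0]-f[1];L=np.linalg.norm(y);y/=L;x=np.array([y[1],-y[0]]);o=f.mean(0)
    mc=m.mean(0);my=(m[0]-m[1])+(m[3]-m[2]);my/=np.linalg.norm(my)
    print("fence o",o,"yaw",np.degrees(np.arctan2(x[1],x[0])),"L",L)
    print("mould c",mc,"yaw",np.degrees(np.arctan2(-my[0],my[1])),"sides",np.linalg.norm(m-np.roll(m,-1,0),axis=1))
    print("mould in fence frame: c",(mc-o)@x,(mc-o)@y,"corners",[((q-o)@x*1e3//1,(q-o)@y*1e3//1) for q in m])
E
python3 - <<'E'
from h import *
m=world("top",crop([(82,420),(258,282),(367,405),(187,545)]),z=.035)
f=world("top",crop([(50,110),(445,195)]),z=.03);f0=world("top",crop([(50,125),(437,210)]),z=0)
print(f0);print(f);print(m)
rep(f,m)
d=np.load("topd.npy");print(world("top",[(170,284),(457,214),(469,289)],z=.03))
E
```

```text
[[ 0.72567623  0.08152218  0.        ]
 [ 0.67585241 -0.13333916  0.        ]]
[[ 0.72363949  0.078432    0.03      ]
 [ 0.67522221 -0.13406956  0.03      ]]
[[ 0.55225901  0.05805179  0.035     ]
 [ 0.62623855 -0.0339464   0.035     ]
 [ 0.56024176 -0.09050433  0.035     ]
 [ 0.48701513  0.00293962  0.035     ]]
fence o [ 0.69943085 -0.02781878] yaw -12.83540492507393 L 0.2179475770880469
mould c [ 0.55643861 -0.01586483] yaw 38.44296077402528 sides [0.11805354 0.08691592 0.11871778 0.08540559]
mould in fence frame: c -0.14207476503623054 -0.020110624625707195 corners [(np.float64(-163.0), np.float64(51.0)), (np.float64(-71.0), np.float64(-23.0)), (np.float64(-122.0), np.float64(-93.0)), (np.float64(-214.0), np.float64(-18.0))]
[[ 0.46997262  0.30737854  0.03      ]
 [ 0.61872875 -0.29281123  0.03      ]
 [ 0.46126451 -0.30902674  0.03      ]]
```

```bash
python3 - <<'E'
from h import *
from scipy.spatial.transform import Rotation as R
s=bot.observe();print(s["tool_pos"],s["time_s"],s["gripper_width"]);print(R.from_quat(s["orientation"]).as_matrix().round(3))
E
```

```text
[ 0.13482907 -0.58401349  0.23052447] 0.1 1.0002596734596239
[[ 0.974  0.225 -0.   ]
 [ 0.225 -0.974  0.002]
 [ 0.    -0.002 -1.   ]]
```

send_rows(commands=[[-1,[0.55,0.92,0],-0.215],[-1,[0.55,0.92,0],-0.215],[-1,[0.55,0.92,0],-0.215],[-1,[0.55,0.92,0],-0.215],[-1,[0.55,0.92,0],-0.215]])

```text
time_s: 0.52
tool_pos: [0.2192, -0.4395, 0.2304]
orientation: [0.994, -0.112, -0.0, -0.003]
ft_force: [0.2, -0.1, 0.1]
gripper_width: 0.299
grip_force: 0.0
```

send_rows(commands=[[-1,[0.55,0.92,0],0],[-1,[0.55,0.92,0],0],[-1,[0.55,0.92,0],0],[-1,[0.55,0.92,0],0],[-1,[0.55,0.92,0],0]])

```text
time_s: 0.93
tool_pos: [0.3012, -0.3029, 0.2307]
orientation: [0.994, -0.109, -0.0, -0.002]
ft_force: [-0.5, -0.2, -0.0]
gripper_width: 0.0
grip_force: 0.0
```

send_rows(commands=[[-1,[0.55,0.92,0],0],[-1,[0.55,0.92,0],0],[-1,[0.55,0.92,0],0],[-1,[0.55,0.92,0],0],[-1,[0.55,0.92,0],0]])

```text
time_s: 1.35
tool_pos: [0.3845, -0.1662, 0.2312]
orientation: [0.994, -0.109, 0.0, -0.001]
ft_force: [-0.7, -0.3, -0.0]
gripper_width: -0.001
grip_force: 0.0
```

send_rows(commands=[[-1,[0.55,0.92,-0.3],0],[-1,[0.55,0.92,-0.6],0],[-1,[0.55,0.92,-0.8],0],[-1,[0.55,0.92,-0.8],0],[-1,[0.55,0.92,-0.8],0],[-1,[0.55,0.92,-0.8],0]])

```text
time_s: 1.85
tool_pos: [0.4642, -0.0299, 0.1068]
orientation: [0.994, -0.11, -0.003, -0.001]
ft_force: [-0.5, -0.0, 0.9]
gripper_width: -0.0
grip_force: 0.0
```

send_rows(commands=[[-1,[0,0,-0.2],0],[-1,[0,0,-0.4],0],[-1,[0,0,-0.55],0],[-1,[0,0,-0.62],0],[-1,[0,0,-0.62],0]])

```text
time_s: 2.27
tool_pos: [0.4634, -0.0335, 0.0163]
orientation: [0.994, -0.111, -0.002, -0.0]
ft_force: [-1.0, -0.7, -0.3]
gripper_width: -0.001
grip_force: 0.0
```

```bash
python3 - <<'E'
from h import *
p,d=bot.get_image("top");cv2.imwrite("pics/c1.png",cv2.resize(p[140:290,270:470],None,fx=4,fy=4,interpolation=cv2.INTER_CUBIC))
print(bot.observe()["tool_pos"],bot.observe()["ft_force"])
E
```

```text
[ 0.46418853 -0.03356426  0.01746598] [-0.79531132 -0.38557253  0.29344372]
```

View pics/c1.png

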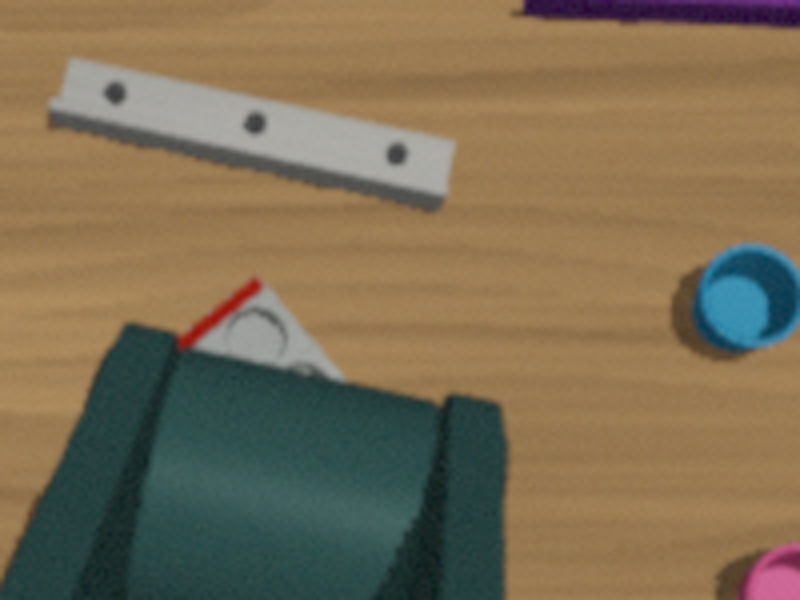

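The open view of the mould is blocked by the wrist, but it has not moved. The first corner push goes in now.

send_rows(commands=[[-1,[0.04,0.03,0],0],[-1,[0.08,0.06,0],0],[-1,[0.11,0.085,0],0],[-1,[0.145,0.105,0],0],[-1,[0.18,0.125,0],0],[-1,[0.215,0.145,0],0],[-1,[0.25,0.165,0],0],[-1,[0.28,0.175,0],0],[-1,[0.31,0.185,0],0],[-1,[0.34,0.195,0],0],[-1,[0.37,0.2,0],0],[-1,[0.37,0.2,0],0]])

```text
time_s: 3.32
tool_pos: [0.5199, -0.0017, 0.0184]
orientation: [0.994, -0.111, -0.001, -0.0]
ft_force: [-3.2, 0.2, -0.8]
gripper_width: -0.0
grip_force: 1.4
```

```bash
python3 - <<'E'
from h import *
p,d=bot.get_image("side");q,_=bot.get_image("top")
a=cv2.resize(p[150:290,230:430],None,fx=4,fy=4,interpolation=cv2.INTER_CUBIC);cv2.imwrite("pics/s1.png",a)
for n,im in(("side",p),("top",q)):
    b,g,r=cv2.split(im.astype(int));v,u=np.nonzero((r>110)&(g<50)&(b<50));k=(u>230)&(u<430)&(v>140)&(v<300)
    P=np.c_[u[k],v[k]];print(n,len(P),P.min(0) if len(P) else 0,P.max(0) if len(P) else 0)
E
```

```text
side 54 [296 211] [306 239]
top 0 0 0
```

View pics/s1.png

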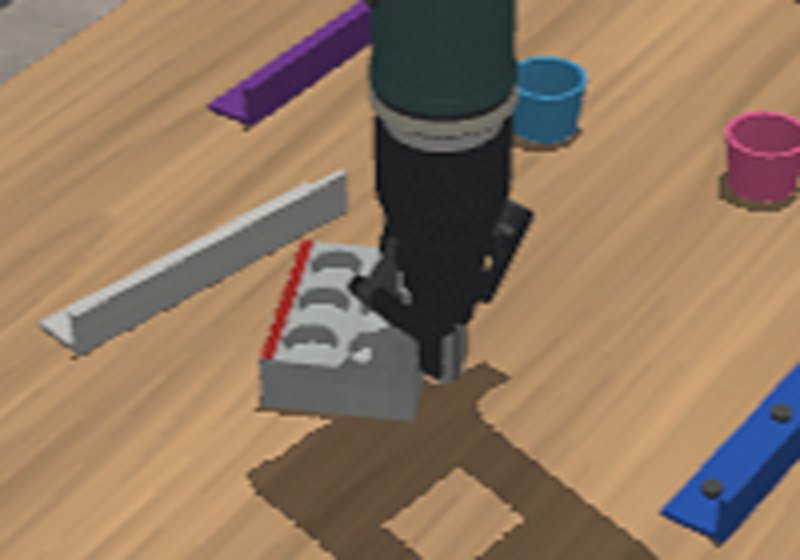

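The fingertip is at the +y end of the mould's rear face, and the block has turned. The red top edge now runs in the crop from (303,242) to (262,357).

```bash
cat >> h.py <<'E'
FO=np.array([.6994,-.0278]);FX=np.array([np.cos(np.radians(-12.8)),np.sin(np.radians(-12.8))]);FY=np.array([-FX[1],FX[0]])
def redrep(a,b):
    a=a[:2];b=b[:2];y=a-b;L=np.linalg.norm(y);y/=L;x=np.array([y[1],-y[0]]);c=(a+b)/2-.045*x
    print("L",L.round(4),"c",c.round(4),"yaw rel fence",(np.degrees(np.arctan2(x[1],x[0]))+12.8).round(1),"fence a,b (mm)",[(round((q-FO)@FX*1e3,1),round((q-FO)@FY*1e3,1)) for q in(a,b)])
    t=np.array(bot.observe()["tool_pos"])[:2];print("tcp in mould",((t-c)@x*1e3).round(1),((t-c)@y*1e3).round(1),"tcp in fence",((t-FO)@FX*1e3).round(1),((t-FO)@FY*1e3).round(1))
E
python3 - <<'E'
from h import *
w=world("side",crop([(262,357),(303,242)],(230,150)),z=.035);redrep(*w)
E
```

```text
L 0.1156 c [ 0.5848 -0.0106] yaw rel fence 36.0 fence a,b (mm) [(np.float64(-113.2), np.float64(64.6)), (np.float64(-45.2), np.float64(-28.9))]
tcp in mould -56.2 33.4 tcp in fence -180.7 -14.7
```

send_rows(commands=[[-1,[-0.06,-0.025,-0.02],0],[-1,[-0.11,0.08,-0.02],0],[-1,[-0.05,0.11,-0.02],0],[-1,[-0.005,0.125,-0.02],0],[-1,[0.04,0.14,-0.02],0],[-1,[0.08,0.15,-0.02],0],[-1,[0.125,0.157,-0.02],0],[-1,[0.17,0.163,-0.02],0],[-1,[0.21,0.167,-0.02],0],[-1,[0.25,0.167,-0.02],0],[-1,[0.29,0.167,-0.02],0],[-1,[0.29,0.167,-0.02],0]])

```text
time_s: 4.42
tool_pos: [0.5666, 0.0221, 0.0155]
orientation: [0.994, -0.112, 0.002, -0.0]
ft_force: [-0.2, -0.0, -0.3]
gripper_width: 0.001
grip_force: 0.1
```

```bash
python3 - <<'E'
from h import *
p,d=bot.get_image("side")
a=cv2.resize(p[150:290,230:430],None,fx=4,fy=4,interpolation=cv2.INTER_CUBIC);cv2.imwrite("pics/s2.png",a)
E
```

```text
(no output)
```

View pics/s2.png

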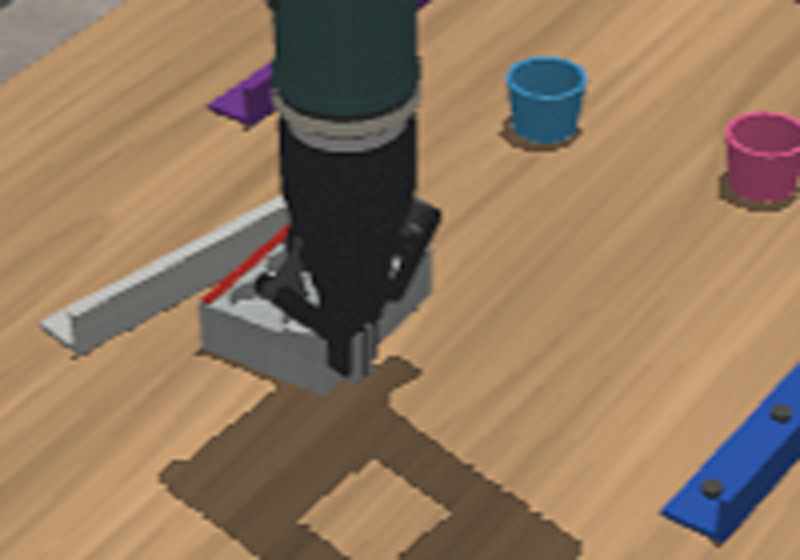

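The mould is now nearly parallel to the backstop. Red end a is at crop (202,299), and the edge is visible up to (286,227).

```bash
python3 - <<'E'
from h import *
w=world("side",crop([(202,299),(286,227)],(230,150)),z=.035)
a,b=w[0],w[1]; b2=a+(b-a)/np.linalg.norm(b-a)*.12; redrep(a,b2)
E
```

```text
L 0.12 c [ 0.6218 -0.0263] yaw rel fence 13.4 fence a,b (mm) [(np.float64(-46.2), np.float64(53.0)), (np.float64(-18.3), np.float64(-63.7))]
tcp in mould -55.0 48.9 tcp in fence -140.8 19.1
```

send_rows(commands=[[-1,[0.03,-0.003,0],0],[-1,[0.06,-0.006,0],0],[-1,[0.09,-0.009,0],0],[-1,[0.12,-0.013,0],0],[-1,[0.15,-0.017,0],0],[-1,[0.18,-0.022,0],0],[-1,[0.2,-0.027,0],0],[-1,[0.2,-0.027,0],0],[-1,[0.08,0,0],0],[-1,[0.0,0.0,0.2],0],[-1,[-0.1,0,0.5],0],[-1,[-0.1,0,0.6],0]])

```text
time_s: 5.47
tool_pos: [0.5483, 0.0221, 0.1079]
orientation: [0.994, -0.111, 0.001, 0.0]
ft_force: [0.7, -0.5, 0.8]
gripper_width: -0.0
grip_force: 0.0
```

```bash
python3 - <<'E'
from h import *
p,d=bot.get_image("side");q,_=bot.get_image("top")
a=cv2.resize(p[170:270,230:360],None,fx=6,fy=6,interpolation=cv2.INTER_CUBIC);cv2.imwrite("pics/s3.png",a)
cv2.imwrite("pics/t3.png",q)
E
```

```text
(no output)
```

View pics/s3.png

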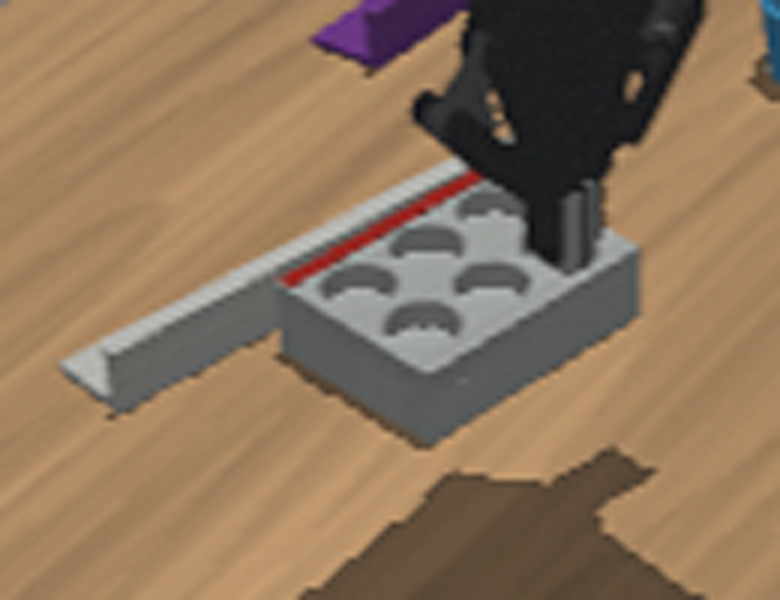

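The mould is almost parallel to the backstop. The red edge runs in the crop from a (280,280) to about b (478,172). The rear corners are at (430,374) and (638,243), and a thin gap remains.

```bash
python3 - <<'E'
from h import *
w=world("side",crop([(280,280),(430,374),(638,243)],(230,170),6),z=.035)
redrep(w[0],w[0]+w[2]-w[1]); print("rear L",np.linalg.norm(w[1]-w[2]),np.linalg.norm(w[0]-w[1]),[((q[:2]-FO)@FX*1e3,(q[:2]-FO)@FY*1e3) for q in w])
f=world("side",crop([(107,350),(410,183)],(230,170),6),z=.03)
print([((q[:2]-FO)@FX*1e3,(q[:2]-FO)@FY*1e3) for q in f])
E
```

```text
L 0.1194 c [ 0.6391 -0.038 ] yaw rel fence 2.7 fence a,b (mm) [(np.float64(-14.4), np.float64(38.4)), (np.float64(-8.8), np.float64(-80.9))]
tcp in mould -95.8 43.6 tcp in fence -154.3 15.8
rear L 0.11940661631754194 0.08917502205044191 [(np.float64(-14.35888141115763), np.float64(38.393998939504925)), (np.float64(-103.52402660077631), np.float64(37.06680603302033)), (np.float64(-97.97389421806629), np.float64(-82.21075284097351))]
[(np.float64(3.215694057045599), np.float64(113.14428139479816)), (np.float64(6.1110058742031885), np.float64(-49.7085755932464))]
```

send_rows(commands=[[-1,[-0.05,-0.21,0],0],[-1,[-0.05,-0.21,-0.2],0],[-1,[-0.05,-0.21,-0.4],0],[-1,[-0.05,-0.21,-0.55],0],[-1,[-0.05,-0.21,-0.61],0],[-1,[0.01,-0.225,-0.61],0],[-1,[0.08,-0.24,-0.61],0],[-1,[0.13,-0.25,-0.61],0],[-1,[0.17,-0.26,-0.61],0],[-1,[0.2,-0.267,-0.61],0],[-1,[0.23,-0.273,-0.61],0],[-1,[0.25,-0.278,-0.61],0]])

```text
time_s: 6.57
tool_pos: [0.5874, -0.0194, 0.0144]
orientation: [0.994, -0.111, 0.001, -0.0]
ft_force: [-5.5, 1.9, 4.3]
gripper_width: 0.001
grip_force: 3.8
```

send_rows(commands=[[-1,[0.02,-0.0045,0],0],[-1,[0.04,-0.009,0],0],[-1,[0.06,-0.0135,0],0],[-1,[0.07,-0.016,0],0]])

```text
time_s: 6.9
tool_pos: [0.5938, -0.0208, 0.0133]
orientation: [0.994, -0.111, -0.003, -0.0]
ft_force: [-5.3, 1.4, 3.2]
gripper_width: -0.0
grip_force: 3.2
```

```bash
python3 - <<'E'
from h import *
s=bot.observe();t=np.array(s["tool_pos"])[:2]-FO;print(t@FX,t@FY,s["ft_force"],s["tool_pos"])
E
```

```text
-0.10454240925064173 -0.016583685394360295 [-5.26490261  1.38542384  3.1631346 ] [ 0.59378145 -0.02081036  0.0133459 ]
```

send_rows(commands=[[-1,[0.01,-0.002,0],0],[-1,[0.02,-0.0045,0],0],[-1,[0.03,-0.007,0],0]])

```text
time_s: 7.15
tool_pos: [0.5972, -0.0216, 0.0133]
orientation: [0.994, -0.111, -0.004, -0.0]
ft_force: [-12.2, 4.6, 7.7]
gripper_width: -0.003
grip_force: 5.8
```

send_rows(commands=[[-1,[0.01,-0.002,0],0],[-1,[0.02,-0.0045,0],0],[-1,[0.02,-0.0045,0],0]])

```text
time_s: 7.4
tool_pos: [0.5972, -0.0216, 0.0129]
orientation: [0.994, -0.111, -0.007, -0.001]
ft_force: [-13.2, 4.3, 9.7]
gripper_width: 0.003
grip_force: 6.7
```

The force rose and the tip stopped, so the mould is against the backstop. Backing off and checking for flushness.

send_rows(commands=[[-1,[-0.05,0.011,0],0],[-1,[-0.2,0.045,0],0],[-1,[-0.3,0.07,0.2],0],[-1,[-0.5,0.07,0.5],0],[-1,[-0.7,0.07,0.8],0],[-1,[-0.9,0.07,1.0],0],[-1,[-1.0,0.07,1.0],0],[-1,[-1.0,0.07,1.0],0]])

```text
time_s: 8.07
tool_pos: [0.4501, -0.0124, 0.1669]
orientation: [0.994, -0.111, 0.0, 0.0]
ft_force: [-1.4, 1.1, -0.7]
gripper_width: 0.0
grip_force: 0.0
```

```bash
python3 - <<'E'
from h import *
p,d=bot.get_image("side");q,_=bot.get_image("top")
a=cv2.resize(p[170:270,230:350],None,fx=5,fy=5,interpolation=cv2.INTER_CUBIC)
b=cv2.resize(q[140:240,270:400],None,fx=6,fy=6,interpolation=cv2.INTER_CUBIC)
cv2.imwrite("pics/s4.png",a);cv2.imwrite("pics/t4.png",b)
E
```

```text
(no output)
```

View pics/t4.png

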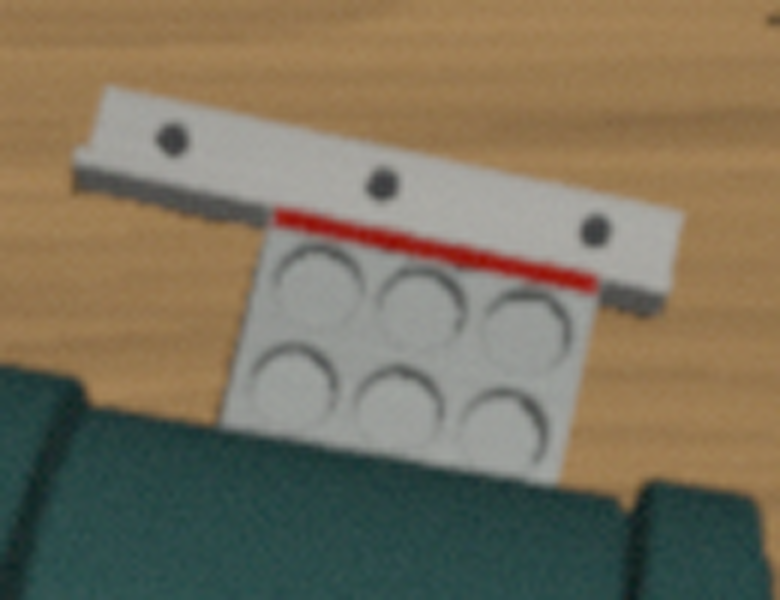

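View pics/s4.png

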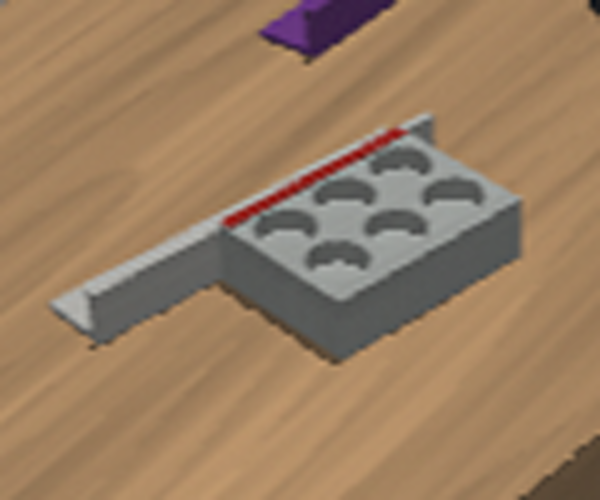

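Both views show it flush, with both ends inside the backstop (red edge at crop (273,210) to (600,277)). The slopes differ by about 0.5°, which is within reading noise, so I'll seat each rear corner with a gentle push to be sure.

send_rows(commands=[[-1,[0.25,0.21,0],0],[-1,[0.5,0.21,0],0],[-1,[0.77,0.21,-0.1],0],[-1,[0.77,0.21,-0.35],0],[-1,[0.77,0.21,-0.6],0],[-1,[0.77,0.21,-0.85],0],[-1,[0.77,0.21,-1.0],0],[-1,[0.77,0.21,-1.0],0]])

```text
time_s: 8.83
tool_pos: [0.5663, 0.019, 0.0075]
orientation: [0.994, -0.112, -0.005, 0.0]
ft_force: [-0.2, 0.6, -0.6]
gripper_width: 0.001
grip_force: 0.0
```

send_rows(commands=[[-1,[0.07,-0.016,0],0],[-1,[0.13,-0.03,0],0],[-1,[0.18,-0.041,0],0],[-1,[0.21,-0.048,0],0],[-1,[0.235,-0.053,0],0],[-1,[0.25,-0.057,0],0],[-1,[0.265,-0.06,0],0],[-1,[0.275,-0.062,0],0],[-1,[0.28,-0.063,0],0],[-1,[0.28,-0.063,0],0]])

```text
time_s: 9.67
tool_pos: [0.6052, 0.0104, 0.0139]
orientation: [0.994, -0.112, -0.006, -0.0]
ft_force: [-14.9, 3.1, 10.4]
gripper_width: 0.001
grip_force: 7.5
```

send_rows(commands=[[-1,[-0.06,0.015,0],0],[-1,[-0.13,0.03,0],0],[-1,[-0.17,-0.12,0],0],[-1,[-0.2,-0.27,0],0],[-1,[-0.24,-0.458,0],0],[-1,[-0.19,-0.47,0],0],[-1,[-0.15,-0.479,0],0],[-1,[-0.13,-0.484,0],0],[-1,[-0.115,-0.487,0],0],[-1,[-0.1,-0.49,0],0],[-1,[-0.09,-0.492,0],0],[-1,[-0.09,-0.492,0],0]])

```text
time_s: 10.67
tool_pos: [0.5881, -0.0623, 0.0125]
orientation: [0.994, -0.111, -0.01, -0.0]
ft_force: [-21.8, -0.9, 13.4]
gripper_width: -0.002
grip_force: 10.4
```

send_rows(commands=[[-1,[-0.05,0.011,0],0],[-1,[-0.2,0.045,0],0],[-1,[-0.3,0.07,0.2],0],[-1,[-0.5,0.1,0.5],0],[-1,[-0.7,0.2,0.8],0],[-1,[-0.9,0.3,1.0],0],[-1,[-0.9,0.3,1.0],0],[-1,[-0.9,0.3,1.0],0]])

```text
time_s: 11.33
tool_pos: [0.4623, -0.0177, 0.1679]
orientation: [0.994, -0.111, 0.003, -0.0]
ft_force: [-0.5, 0.9, -0.4]
gripper_width: 0.002
grip_force: 0.0
```

```bash
python3 - <<'E'
from h import *
p,d=bot.get_image("side");q,_=bot.get_image("top")
a=cv2.resize(q[140:240,270:400],None,fx=6,fy=6,interpolation=cv2.INTER_CUBIC);cv2.imwrite("pics/t5.png",a)
for im,ref in((p,"pics/s4.png"),):
    n=cv2.resize(p[170:270,230:350],None,fx=5,fy=5,interpolation=cv2.INTER_CUBIC);print(np.abs(n.astype(int)-cv2.imread(ref)).max(2)[100:380].mean())
E
```

```text
1.822797619047619
```

View pics/t5.png

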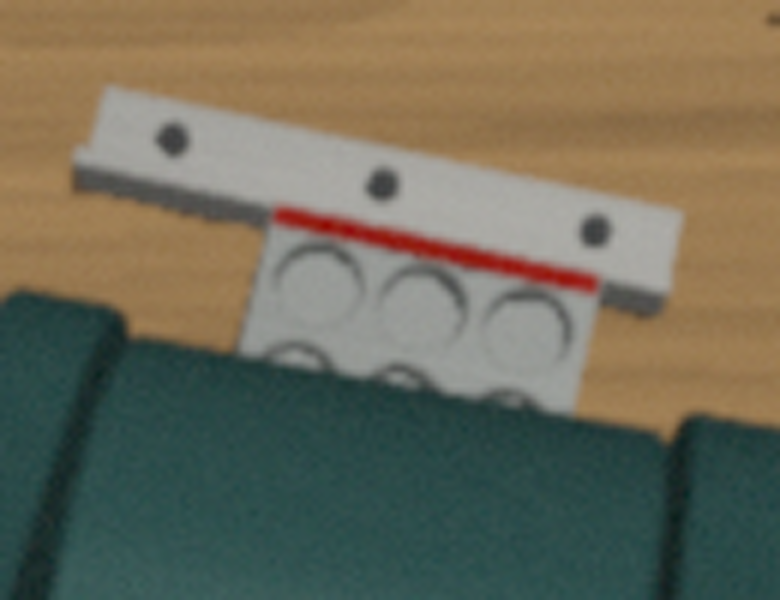

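The red edge, crop (273,210) to (600,280), lies along the face and inside both backstop ends, at (75,160) and (668,295). The hand is clear.

```bash
python3 -c "
from station import bot
print(bot.finish_job())"
```

```text
the job is handed in; nothing more can be done
None
```

The mould's red side lies flush against the aluminium backstop, with neither end sticking out and the hand clear; the cups and tin were not touched, and I handed the job in at about 11 s (no verdict shown).

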